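# Lock the tripod's front leg at its length mark and keep hold

## Task

Pull the spring-loaded front leg of the tabletop tripod out by its steel cross bar until the yellow pointer is in line with the red rider on the rule. Hold it there and, only then, slide the orange cam lever along the bar toward the leg until it is fully closed. The cam alone does not carry the spring, so finish still holding the cross bar with the fingers, pointer at the mark and lever closed; leave the red rider and the other things on the desk where they are.

Things in the scene. Friction and masses are not known exactly. Their poses are not given: they have to be found in the camera images.
- stand_ref (a point): Point on the tripod (fixed to the desk) where the middle of the leg's T lies with the leg fully in, 60 mm above the desk. x points level along the leg back to the black hub (180 mm off, 195 mm high), y along the cross bar to the lever's side, z up. The leg slides out along -x, up to 130 mm. The rule lies beside it at y -100 to -126 mm, x -147 to 63 mm; a 42 mm black collar starts at x = 36 mm.
- leg: Sliding leg, origin in the middle of its T (black 32 mm cube on a footed post), 60 mm above the desk, axes as stand_ref. Steel cross bar 14 mm thick along y, from -85 mm to +150 mm (rubber end, 17 mm thick, from 138 mm). 0.35 kg. Starts fully in; a spring pulls it in with 5 N, 8 N at full length, and draws it back when let go, even with the lever closed.
- grip_bar (a point): Point on the axis of the cross bar, 107 mm from the middle of the T on the lever's side, 60 mm above the desk: middle of the bar's free stretch for the fingers (70 to 138 mm from the middle). Axes as stand_ref. The bar can be gripped from above, and caged loosely between the fingers to slide along it.
- pointer (a point): Tip of the yellow pointer cone at the other end of the cross bar, 97 mm from the middle of the T, on the bar's axis, 60 mm above the desk; moves with the leg. Axes as stand_ref.
- mark (a point): Length mark: middle of the top of the red rider (12 mm along the rule, 32 mm across, white line) on the aluminium rule, 60 mm above the desk, 15 mm sideways of the pointer's tip. At the mark, pointer and mark have the same x in the tripod's frame. It stands 40 to 115 mm out from the starting pointer and yields to 6 N: leave it. Axes as stand_ref.
- cam_lever (a joint): How far the orange cam lever is closed, in m: 0 open (its middle 56 mm from the middle of the T), 0.030 fully closed against its stop (26 mm). It slides along the cross bar toward the middle of the T with 3 N of friction, stays where it is left and rides with the leg; starts at 0 to 0.006.
- lever_face (a point): Middle of the outer side of the orange cam lever, the side to push on; it looks to +y, on the bar's axis, 8 mm from the lever's middle. The lever is a block 46 mm along x, 16 mm along the bar, 44 to 82 mm above the desk, so fingers that straddle the bar push it with their sides. Axes as stand_ref.
- stapler: Pink stapler, 65 x 91 mm, 35 mm high, lying on the desk; a bystander. Origin at the centre of its underside.
- binder_clip: Black binder clip with wire handles, 32 x 27 mm, 32 mm high; a bystander. Origin at the centre of its underside.
- sticky_notes: Yellow pad of sticky notes 77 x 77 x 15 mm; a bystander. Origin at the centre of its underside.

How it is judged:
By the outcome, as a careful person would: the job done as asked, in the order asked, and still so for the second after the job is handed in, while the arm keeps its last pose, push and grip.
It also fails if it takes over 42 s, if anything falls off the work surface, if the arm or the gripper's body presses on something with over 40 N, if the wrist force passes 120 N, or if a joint passes its speed limit or range.

## Robot

A 6-joint arm with a two-finger parallel gripper is mounted at the origin on a cart in front of the work surface, level with it; the furniture and walls round the work are solid. World frame = base frame: x ahead of the robot, y to its left, z up, the work surface at z = 0. Lengths are in m, angles in degrees, forces in N, time in s.
With the tool pointing down it reaches from about 0.3 to 0.75 m from the base axis. Payload 8.5 kg.
Tool frame: the origin (TCP) lies at the very end of the fingers, on their centre line; the grasp point (between the pads) lies 19 mm behind it (robot.grip_point_offset is the distance from the TCP to the grasp point, in m); y points along the fingers, x is the direction in which the jaws open and shut, and the axes are right-handed (so a half turn about y gives the same grasp; the last joint's range is limited). The gripper opens to 85 mm and grips with 20 to 120 N. Pads are 22 mm wide; open, the fingers measure 114 mm over their backs; the gripper's body (76 mm by 85 mm) begins 54 mm behind the grasp point. The pads swing forward as they close: fully open they stand 13 mm farther back than shut.
Start: joints at [55.56, 21.807, 74.336, -0, 83.858, -12.336], TCP at [0.207, 0.51, 0.231] pointing down, gripper open.
Joint ranges: [-178.18, 178.18], [-50.72, 133.34], [12.68, 142.11], [-81.47, 261.47], [9.98, 163.14], [-165.26, 165.26]. Speed limits (degrees/s): [136.94, 136.94, 180, 180, 180, 180].

## Interface

Orientations are given as a 3x3 rotation matrix whose columns are the frame's x, y, z axes.
In Python, from workcell import robot gives the robot as it stands. The module is installed in compiled form; this text tells all that it offers.
- The arm moves only by the tool move_arm, never from a script. Its argument "commands" is one flat list of numbers, 4 for each row, row after row: the shift along the tool's x, y, z in mm, then the turn about the tool's y in degrees. In form: [dx, dy, dz, roll, dx, dy, dz, roll, ...]. A call has 1 to 12 rows; each row is the pose to reach, as a shift and turn from the pose measured when the call began, along the tool's axes at that moment; what a row does not reach only later rows make up. A row lasts 1/8 s, in which the tool goes at most 62.5 mm and 10.7 degrees, less where a joint would pass 70% of its speed; a pose out of reach is approached as far as the arm can. A call with a gripper value outside its range is refused whole. "claw" is the opening, from 0 (shut) to 1 (fully open), set as the call begins (left out, the last holds). The fingers move at their own pace and stop on an object; the grip force is fixed at half the most. Time passes only in rows, so rows that repeat a pose let the fingers close. It gives the time, the measured TCP pose, the force and the opening at its end, in the units of the state.
- robot.observe(): the state, without advancing time (a new reading comes with each control period).
- robot.read_camera(name): name is "side" or "top" or "wrist"; returns a dict with "pixels" (480x640x3 uint8, red, green, blue), "mtx" (3x3 intrinsics, pixels), "R" (3x3) and "t" (3): a world point X has camera coordinates R X + t. Camera axes: x right, y down, z forward; pixel columns grow to the right and rows downward; lengths in m; the calibration is good to about 2 mm. A picture is of the moment at which its call begins. There is no depth.
- robot.hand_in(): hands the job in, once; it reports no verdict.
The state is a dict: "t": time; "joint_pos": joint angles; "qd": joint speeds; "joint_torque": joint torques, N m; "tool_pos": TCP position; "eef_rot": TCP orientation; "ft_force": force on the tool from outside, world axes, zero at the start; "ft_torque": the same for the moment, N m; "finger_gap": finger opening in m.
Only numpy, scipy, OpenCV 4.12 (cv2) and the standard library are available. Lean on these libraries where they do the work, as an engineer would, in place of code of your own. Each camera call takes 0.05 s, during which the arm holds its last target. There are 200 camera calls.

## Working session

There is one attempt and no reset: what is moved stays moved. The work goes in short steps, Python scripts to look and compute and a tool call to move; the robot and the scene stay as the last step left them, time stands still between calls to the robot, and variables do not carry over. Pictures are saved under pics/ and viewed, about 8 in all and at most 12, crops included, and the job is handed in when it is done.

Besides the shell and the picture viewer there is one more tool, called after "Request:" as name(argument=value, ...) on one line, values as JSON. move_arm: Moves the arm, as the interface text tells. Its arguments: {"type":"object","properties":{"commands":{"type":"array"},"claw":{"type":"number"}},"required":["commands"]}

```bash
mkdir -p pics
cat > h.py <<'E'
import numpy as np, cv2
from workcell import robot
def shot(n,f):
    c=robot.read_camera(n); cv2.imwrite(f'pics/{f}.png',c['pixels'][:,:,::-1]); np.savez(f'pics/{f}.npz',**c); return c
def load(f): return dict(np.load(f'pics/{f}.npz'))
def ray(c,u,v,z):
    R,t=c['R'],c['t']; o=-R.T@t; d=R.T@np.linalg.inv(c['mtx'])@np.array([u,v,1.]); return o+d*(z-o[2])/d[2]
def proj(c,X):
    p=c['mtx']@(c['R']@np.asarray(X)+c['t']); return p[:2]/p[2]
E
python3 - <<'E'
from h import *
s=robot.observe(); print(s['t'],s['tool_pos'],s['eef_rot'],s['ft_force'],s['finger_gap'])
a=shot('top','top0');b=shot('side','side0')
for c in(a,b): print(-c['R'].T@c['t'])
cv2.imwrite('pics/both.png',cv2.resize(np.vstack([a['pixels'],b['pixels']])[:,:,::-1],None,fx=.6,fy=.6))
E
```

```text
0.0 [0.20679508 0.50932885 0.23072351] [[ 3.76286877e-01 -8.28753069e-04 -9.26502833e-01]
 [ 9.26502135e-01 -1.18196195e-03  3.76287651e-01]
 [-1.40694064e-03 -9.99998958e-01  3.23084716e-04]] [0.10469668 0.39137436 0.36809628] 0.08523995838272432
[ 0.39774998 -0.19558958  1.1323144 ]
[-0.02116828 -1.19385965  0.63096531]
```

View pics/top0.png

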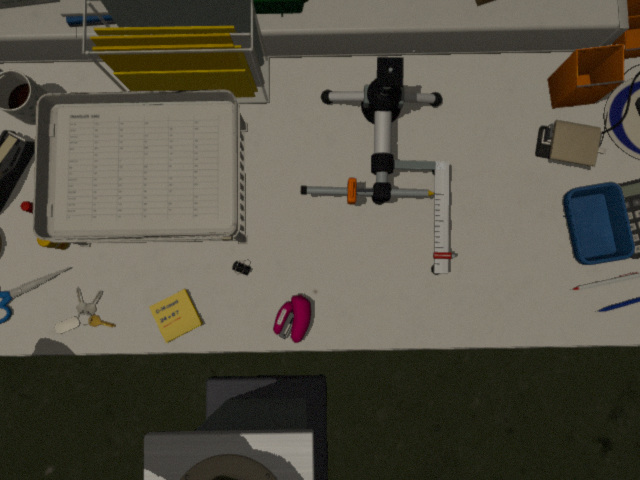

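View pics/side0.png

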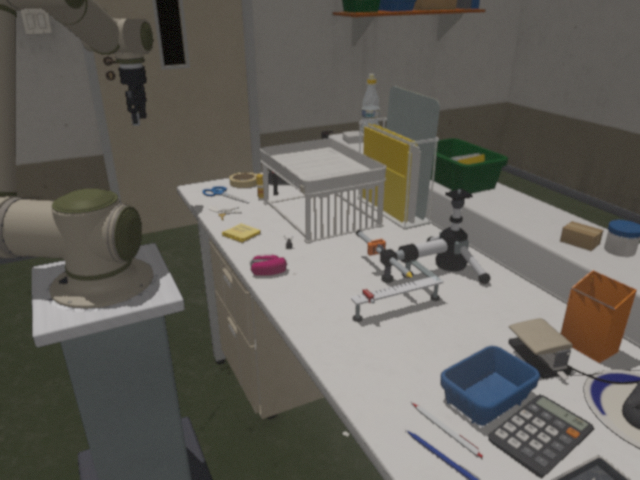

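The top view shows the bar running from its rubber end at (302,189) to the yellow pointer at (434,193). The orange lever is at (352,190) and the red rider at (443,255). The side view agrees. Next I'll measure these.

```bash
cat >> h.py <<'E'
def blob(c,lo,hi,box):
    """centroid, minAreaRect of largest HSV blob in box (u0,v0,u1,v1)"""
    u0,v0,u1,v1=box; h=cv2.cvtColor(c['pixels'][v0:v1,u0:u1],cv2.COLOR_RGB2HSV)
    m=cv2.inRange(h,np.array(lo),np.array(hi)); n,l,s,ce=cv2.connectedComponentsWithStats(m)
    i=1+np.argmax(s[1:,4]); ys,xs=np.where(l==i)
    return ce[i]+[u0,v0],s[i,4],(xs.min()+u0,xs.max()+u0,ys.min()+v0,ys.max()+v0),np.c_[xs+u0,ys+v0]
E
python3 - <<'E'
from h import *
c=load('top0')
o=blob(c,(5,150,100),(18,255,255),(335,170,370,210)); print('lever',o[:3],ray(c,*o[0],.082))
r=blob(c,(0,150,80),(8,255,255),(425,235,465,275)); print('rider',r[:3],ray(c,*r[0],.06))
y=blob(c,(18,120,80),(35,255,255),(420,180,445,205)); tip=(y[2][1]+.5,y[0][1]); print('ptr',y[:3],ray(c,*tip,.06))
# bar centreline: bright steel columns between 308..344 
g=cv2.cvtColor(c['pixels'],cv2.COLOR_RGB2GRAY)
for u in (302,306,312,318,325,332,340,365,400,410,420): print(u,g[182:200,u])
for p in ((300.5,189.5),(381,192),(381,160),(383,110)): print(p,ray(c,*p,.06))
h=load('top0'); hs=cv2.cvtColor(c['pixels'],cv2.COLOR_RGB2HSV)
# rule edge
for u in (438,443,448): print(u,g[155:168,u],g[262:278,u])
b=c['pixels'][140:300,220:470]; cv2.imwrite('pics/crop.png',cv2.resize(b[:,:,::-1],None,fx=3.2,fy=3.2,interpolation=cv2.INTER_CUBIC))
E
```

```text
lever (array([351.37853107, 189.79096045]), np.int32(177), (np.int64(348), np.int64(355), np.int64(178), np.int64(201))) [ 0.59513052 -0.23777466  0.082     ]
rider (array([442.41025641, 256.66666667]), np.int32(39), (np.int64(434), np.int64(450), np.int64(255), np.int64(258))) [ 0.472156   -0.40250602  0.06      ]
ptr (array([430.        , 192.86363636]), np.int32(22), (np.int64(428), np.int64(433), np.int64(191), np.int64(195))) [ 0.59068792 -0.39036517  0.06      ]
302 [128 126 121  85  37  15  17  10  12  16   6  24  71 114 126 128 128 129]
306 [130 127 128 107  59  35  39  46  48  40  39  40  81 118 128 130 126 127]
312 [129 129 128 124 101  85  92 103 106  98  86  70  64  63  79 118 128 127]
318 [128 127 127 127 101  85  91 101 110  97  87  69  66  73 113 129 130 129]
325 [127 130 126 127 109  88  90 100 109  98  88  73  60  74 119 128 131 129]
332 [130 129 127 126 113  83  86  98 107  99  91  78  60  68 114 128 130 130]
340 [127 127 129 126 124  98  86  95 103  99  90  83  64  63  73 116 126 126]
365 [85 78 80 82 78 73 63 46 38 40 60 83 79 59 61 72 66 62]
400 [126 129 128 128 125 121  99  85  94  98 104  97  84  74  62  75 118 125]
410 [126 125 124 121 127 125 110  89  87  98 101  98  88  74  64  71 112 126]
420 [128 126 124 123 126 123 123  94  83  95 101  97  91  77  59  59  71 111]
(300.5, 189.5) [ 0.60156163 -0.14434201  0.06      ]
(381, 192) [ 0.59410229 -0.29339124  0.06      ]
(381, 160) [ 0.65445495 -0.29497203  0.06      ]
(383, 110) [ 0.75000829 -0.30122819  0.06      ]
438 [125 127 123 125 123 128 131 138 129 129 139 144 145] [133 104 105 130 139 139 138 140 138 138 132  79  84 118 126 128]
443 [128 126 127 127 126 128 137 137 139 143 142 143 143] [131 132 129 134 135 132 135 131 133 136 130 113 125 127 127 128]
448 [128 125 126 126 126 129 131 134 131 131 126 127 127] [ 83  77  81  79  79  76  80  76  77  83 107 122 128 128 127 130]
```

View pics/crop.png

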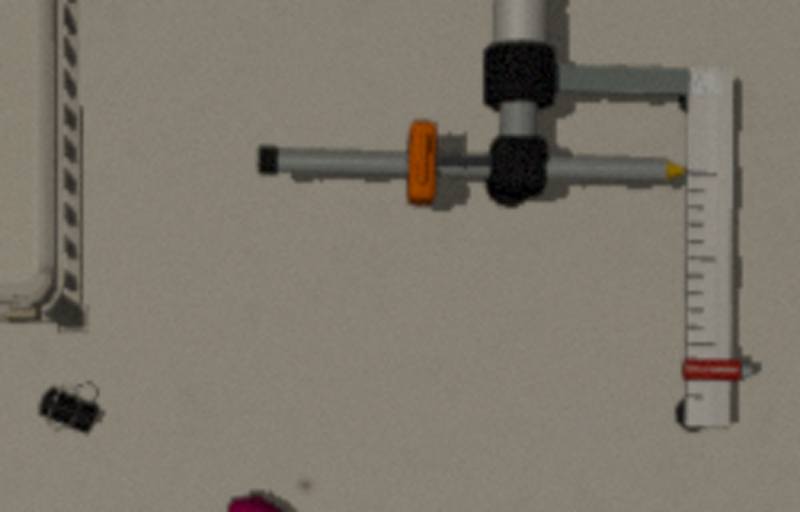

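The crop shows the lever at (351,190), the pointer tip at (433,193) and the rider centred near (442.5,255.5). The rubber end is at (301,189.5). The measured end-to-tip length is 246 mm against 247 expected, so the pose is consistent. The next step works out the approach in tool axes.

```bash
cat >> h.py <<'E'
YD=np.array([.0109,.2460,0]); YD/=np.linalg.norm(YD); XD=np.array([YD[1],-YD[0],0]); T0=np.array([.595,-.2939,.06])
def plan(*pts):
    s=robot.observe(); R=s['eef_rot']
    print('t',s['t'],'tcp',s['tool_pos'].round(4),'F',s['ft_force'].round(1),'gap',round(s['finger_gap'],4),'leg frame tcp mm',((s['tool_pos']-T0)@np.c_[XD,YD,[0,0,1]]*1000).round(1),'j',np.round(s['joint_pos'],1))
    roll=np.degrees(np.arctan2(-(R[:,2]@XD),R[:,0]@XD)); print('roll to XD',roll.round(2))
    for p in pts: print((R.T@(np.asarray(p)-s['tool_pos'])*1000).round(1))
E
python3 - <<'E'
from h import *
print(XD,YD)
c=load('top0'); m=ray(c,442.5,255.5,.06); p=ray(c,433.5,192.9,.06); print('mark',m,'pull mm',(p-m)@XD*1e3,'side',(p-m)@YD*1e3)
g=T0+.1*YD
plan((.38,-.10,.2),(g[0],g[1],.16))
E
```

```text
[ 0.9990198  -0.04426551  0.        ] [0.04426551 0.9990198  0.        ]
mark [ 0.47429233 -0.40274789  0.06      ] pull mm 115.66520795815315 side 17.522257136710817
t 0.1 tcp [0.2068 0.5094 0.2307] F [ 0.5 -0.4 -0.4] gap 0.0853 leg frame tcp mm [-423.4  785.3  170.7] j [ 55.6  21.8  74.4   0.   83.9 -12.3]
roll to XD 70.43
[-499.4   31.3 -389.8]
[-503.8   71.2 -628.4]
```

Request:
move_arm(commands=[-50,3,-39,8,-100,6,-78,16,-150,9,-117,24,-200,12,-156,32,-250,15,-195,40,-300,19,-234,48,-350,22,-273,55,-400,25,-312,62,-450,28,-351,68,-500,31,-390,70,-500,31,-390,70,-500,31,-390,70], claw=0.6)

```text
t: 1.6
tool_pos: [0.3797, -0.1006, 0.2]
eef_rot: [[0.999, -0.002, 0.038], [-0.038, -0.0, 0.999], [-0.002, -1.0, -0.0]]
ft_force: [-0.3, 0.3, -0.2]
finger_gap: 0.0512
```

Run:
```python
from h import *
g=T0+.1*YD
plan((g[0],g[1],.15),(g[0],g[1],.041))
```

```text
t 1.6 tcp [ 0.3797 -0.1006  0.2   ] F [-0.3  0.3 -0.2] gap 0.0512 leg frame tcp mm [-223.6  183.5  140. ] j [-32.2   7.7 100.   -0.1  72.4 -30. ]
roll to XD 0.38
[223.2  49.6 -85. ]
[223.4 158.6 -85. ]
```

Request:
move_arm(commands=[45,10,-17,0.4,90,20,-34,0.4,135,30,-51,0.4,180,40,-68,0.4,223,50,-85,0.4,223,50,-85,0.4,223,50,-85,0.4])

```text
t: 2.48
tool_pos: [0.5988, -0.1921, 0.1498]
eef_rot: [[0.999, -0.002, 0.043], [-0.043, 0.0, 0.999], [-0.002, -1.0, 0.0]]
ft_force: [-0.9, 0.1, 0.7]
finger_gap: 0.0509
```

Run:
```python
from h import *
g=T0+.1*YD
c=shot('wrist','w1')
plan((g[0],g[1],.041))
for n,y in(('T',0),('g',.1),('end',.15),('ptr',-.097)): print(n,proj(c,T0+y*YD))
```

```text
t 2.525 tcp [ 0.5987 -0.1924  0.1502] F [-1.2 -0.5 -0.4] gap 0.0512 leg frame tcp mm [ -0.8 101.6  90.2] j [-28.6  33.3  68.2  -0.1  78.5 -26.1]
roll to XD 0.07
[  1.  109.2  -1.6]
T [327.77263998 363.68543895]
g [328.25301827 245.82645975]
end [328.54098567 175.17475895]
ptr [327.39836998 455.51115553]
```

View pics/w1.png

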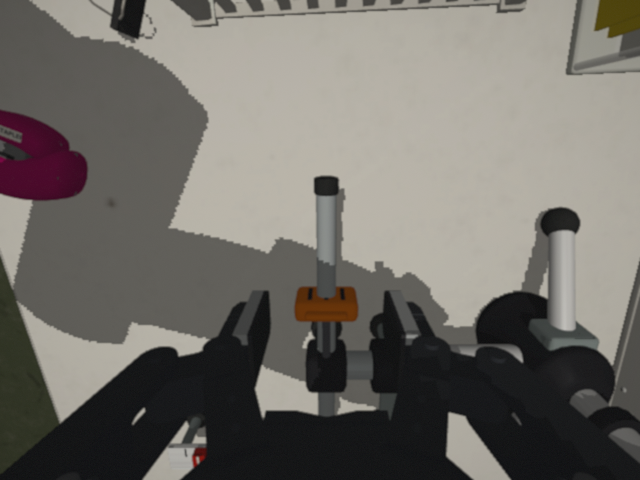

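The wrist view shows the bar's end at (326,178), where I predicted (328,175). The bar lies between the fingers and the lever is at (327,303), so the position is good to about 1 mm. I'll descend and grip.

Request:
move_arm(commands=[0,30,-1,0,0,60,-1,0,0,90,-1,0,0,109,-1,0,0,109,-1,0,0,109,-1,0])

```text
t: 3.28
tool_pos: [0.5987, -0.1932, 0.0428]
eef_rot: [[0.999, -0.0, 0.043], [-0.043, -0.001, 0.999], [-0.0, -1.0, -0.001]]
ft_force: [-0.1, -0.3, -0.3]
finger_gap: 0.0513
```

Request:
move_arm(commands=[0,0,0,0,0,0,0,0,0,0,0,0,0,0,0,0,0,0,0,0,0,0,0,0], claw=0)

```text
t: 4.03
tool_pos: [0.5984, -0.1933, 0.0438]
eef_rot: [[0.999, -0.0, 0.043], [-0.043, -0.001, 0.999], [-0.0, -1.0, -0.001]]
ft_force: [-2.8, 0.5, 7.2]
finger_gap: 0.0117
```

Run:
```python
from h import *
plan(T0+.1*YD-.1*XD-[0,0,.019])
```

```text
t 4.025 tcp [ 0.5984 -0.1933  0.0438] F [-2.8  0.5  7.2] gap 0.0117 leg frame tcp mm [ -1.  100.7 -16.2] j [-28.6  39.8  75.3  -0.1  64.9 -26.2]
roll to XD 0.09
[-99.    2.8  -0.5]
```

The gap of 11.7 mm is small for a 14 mm bar, and there is a 7 N upward force. I'll reopen, go a little lower and grip again.

Request:
move_arm(commands=[0,0,0,0,0,0,0,0,0,5,0,0,0,5,0,0], claw=0.4)

```text
t: 4.53
tool_pos: [0.5982, -0.1931, 0.0381]
eef_rot: [[0.999, -0.001, 0.043], [-0.043, -0.001, 0.999], [-0.001, -1.0, -0.001]]
ft_force: [-0.4, 0.6, -0.5]
finger_gap: 0.0345
```

Request:
move_arm(commands=[0,0,0,0,0,0,0,0,0,0,0,0,0,0,0,0,0,0,0,0], claw=0)

```text
t: 5.15
tool_pos: [0.5983, -0.1931, 0.0381]
eef_rot: [[0.999, -0.001, 0.043], [-0.043, -0.001, 0.999], [-0.001, -1.0, -0.001]]
ft_force: [2.7, 0.9, -1.7]
finger_gap: 0.0118
```

The gap is the same, so it comes from pad compliance and the grip is sound. I'll pull most of the way.

Request:
move_arm(commands=[-6,0,0,0,-15,0,0,0,-25,0,0,0,-36,0,0,0,-47,0,0,0,-58,0,0,0,-69,0,0,0,-80,0,0,0,-90,0,0,0,-97,0,0,0,-100,0,0,0,-100,0,0,0])

```text
t: 6.65
tool_pos: [0.4991, -0.1889, 0.0381]
eef_rot: [[0.999, 0.001, 0.043], [-0.043, -0.001, 0.999], [0.001, -1.0, -0.001]]
ft_force: [6.4, 0.6, -6.0]
finger_gap: 0.0126
```

```bash
cat >> h.py <<'E'
def check(f):
    c=shot('top',f)
    y=blob(c,(18,120,80),(35,255,255),(415,180,450,275)); r=blob(c,(0,120,60),(9,255,255),(425,235,465,275)); o=blob(c,(5,150,100),(18,255,255),(320,170,385,285))
    P=ray(c,y[2][1]+.5,y[0][1],.06); M=ray(c,442.5,255.5,.06)
    print('ptr px',y[:3],'rider px',r[:3],'lever px',o[:3]); print('leg out to mark mm',((P-M)@XD*1e3).round(2),'leg moved',((T0-.097*YD-P)@XD*1e3).round(1))
    b=c['pixels'][180:290,290:470]; cv2.imwrite(f'pics/{f}c.png',cv2.resize(b[:,:,::-1],None,fx=4.4,fy=4.4,interpolation=cv2.INTER_CUBIC))
    return c
E
python3 - <<'E'
from h import *
check('top1'); plan()
w=shot('wrist','w2'); s=shot('side','s2')
a=s['pixels'][220:340,320:480]
cv2.imwrite('pics/two.png',np.vstack([cv2.resize(w['pixels'],(400,300)),cv2.resize(a,(400,300),interpolation=cv2.INTER_CUBIC)])[:,:,::-1])
E
```

```text
Traceback (most recent call last):
  File "h.py", line 24, in check
    y=blob(c,(18,120,80),(35,255,255),(415,180,450,275)); r=blob(c,(0,120,60),(9,255,255),(425,235,465,275)); o=blob(c,(5,150,100),(18,255,255),(320,170,385,285))
                                                                                                                ~~~~^^^^^^^^^^^^^^^^^^^^^^^^^^^^^^^^^^^^^^^^^^^^^^
  File "h.py", line 14, in blob
    i=1+np.argmax(s[1:,4]); ys,xs=np.where(l==i)
        ~~~~~~~~~^^^^^^^^^
ValueError: attempt to get argmax of an empty sequence
```

```bash
sed -i "s/; o=blob(c,(5,150,100),(18,255,255),(320,170,385,285))//; s/,'lever px',o\[:3\]//" h.py
python3 - <<'E'
from h import *
check('top2'); plan()
w=shot('wrist','w2'); s=shot('side','s2')
a=s['pixels'][220:340,320:480]
cv2.imwrite('pics/two.png',np.vstack([cv2.resize(w['pixels'],(400,300)),cv2.resize(a,(400,300),interpolation=cv2.INTER_CUBIC)])[:,:,::-1])
t=cv2.imread('pics/top2c.png'); cv2.imwrite('pics/three.png',np.hstack([cv2.imread('pics/two.png')[:,:],cv2.resize(t[:,300:],(400,396))[:, :] if 0 else np.vstack([cv2.resize(t[:,290:],(400,392)),np.zeros((208,400,3),np.uint8)])]))
E
```

```text
ptr px (array([429.91666667, 245.91666667]), np.int32(24), (np.int64(428), np.int64(433), np.int64(243), np.int64(248))) rider px (array([441.94845361, 255.25773196]), np.int32(97), (np.int64(434), np.int64(451), np.int64(252), np.int64(258)))
leg out to mark mm 17.18 leg moved 98.6
t 6.75 tcp [ 0.4992 -0.1889  0.0382] F [ 7.2  1.2 -4.9] gap 0.0122 leg frame tcp mm [-100.3  100.7  -21.8] j [-33.4  32.9  92.1  -0.   55.  -31. ]
roll to XD 0.07
```

View pics/three.png

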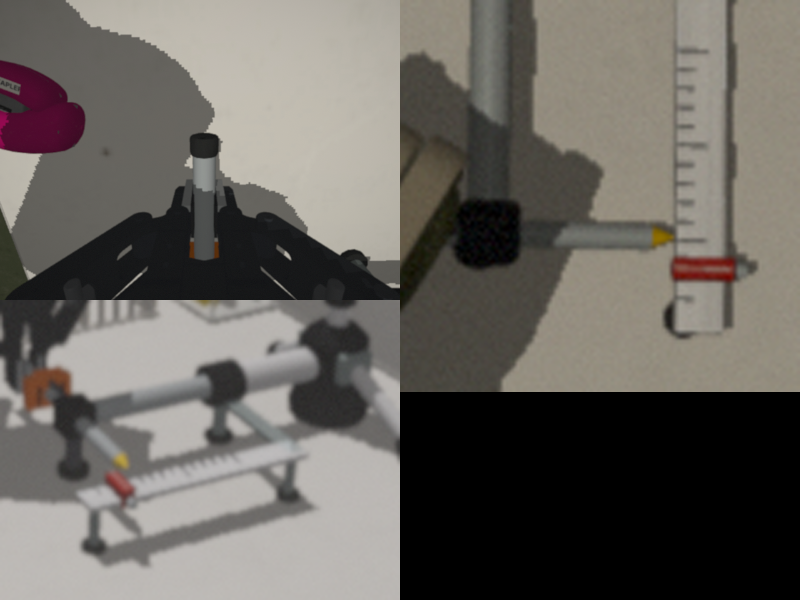

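The pointer tip is at (433,246) and the rider centre at about (442.5,255.3), with 17 mm still to go. The lever still sits outside the T and the grip is sound.

Request:
move_arm(commands=[-4,0,0,0,-9,0,0,0,-14,0,0,0,-17,0,0,0,-17,0,0,0,-17,0,0,0])

```text
t: 7.6
tool_pos: [0.4832, -0.1882, 0.0381]
eef_rot: [[0.999, 0.004, 0.043], [-0.043, -0.001, 0.999], [0.004, -1.0, -0.001]]
ft_force: [6.7, 1.6, -6.5]
finger_gap: 0.0123
```

Run:
```python
from h import *
c=check('top3'); plan()
p=c['pixels'].astype(int)
for u in(438,442,446): print(u,[tuple(x) for x in p[250:261,u]])
h=ray(c,430,245.9,.06)-ray(c,430,192.9,.06); print('dir',h/np.linalg.norm(h),XD)
```

```text
ptr px (array([429.77272727, 254.77272727]), np.int32(22), (np.int64(428), np.int64(433), np.int64(252), np.int64(257))) rider px (array([441.98969072, 255.08247423]), np.int32(97), (np.int64(433), np.int64(451), np.int64(252), np.int64(258)))
leg out to mark mm 0.89 leg moved 114.9
t 7.65 tcp [ 0.4832 -0.1882  0.0381] F [ 7.   0.8 -4.8] gap 0.0121 leg frame tcp mm [-116.3  100.7  -21.9] j [-34.4  31.8  94.6   0.1  53.4 -32. ]
roll to XD 0.06
438 [(np.int64(153), np.int64(151), np.int64(140)), (np.int64(150), np.int64(144), np.int64(135)), (np.int64(121), np.int64(79), np.int64(75)), (np.int64(110), np.int64(22), np.int64(17)), (np.int64(119), np.int64(49), np.int64(39)), (np.int64(127), np.int64(72), np.int64(57)), (np.int64(115), np.int64(37), np.int64(26)), (np.int64(115), np.int64(21), np.int64(20)), (np.int64(101), np.int64(60), np.int64(54)), (np.int64(142), np.int64(132), np.int64(124)), (np.int64(156), np.int64(152), np.int64(142))]
442 [(np.int64(154), np.int64(149), np.int64(141)), (np.int64(153), np.int64(144), np.int64(134)), (np.int64(128), np.int64(77), np.int64(74)), (
[... 249 characters left out ...]
56), np.int64(53)), (np.int64(142), np.int64(133), np.int64(126)), (np.int64(152), np.int64(148), np.int64(139))]
446 [(np.int64(151), np.int64(146), np.int64(138)), (np.int64(150), np.int64(144), np.int64(134)), (np.int64(124), np.int64(78), np.int64(71)), (np.int64(110), np.int64(19), np.int64(14)), (np.int64(123), np.int64(55), np.int64(47)), (np.int64(133), np.int64(95), np.int64(85)), (np.int64(120), np.int64(59), np.int64(51)), (np.int64(112), np.int64(18), np.int64(15)), (np.int64(92), np.int64(43), np.int64(39)), (np.int64(135), np.int64(127), np.int64(117)), (np.int64(151), np.int64(147), np.int64(136))]
dir [-0.99940993  0.03434813  0.        ] [ 0.9990198  -0.04426551  0.        ]
```

The rider's white line is at row 255.05, so the pointer is within about 0.1 mm of the mark. I'll loosen to a cage while drawing back 2 mm, and check before sliding.

Request:
move_arm(commands=[-1,0,0,0,-2,0,0,0,-2,0,0,0,-2,0,0,0], claw=0.19)

```text
t: 8.15
tool_pos: [0.4823, -0.1882, 0.0382]
eef_rot: [[0.999, 0.006, 0.043], [-0.043, -0.002, 0.999], [0.006, -1.0, -0.002]]
ft_force: [8.0, 3.0, -5.3]
finger_gap: 0.0161
```

```bash
sed -i 's/442.5,255.5,.06/442.5,255.05,.06/' h.py
python3 - <<'E'
from h import *
c=check('top4'); plan()
E
```

```text
ptr px (array([429.92, 254.56]), np.int32(25), (np.int64(428), np.int64(433), np.int64(252), np.int64(257))) rider px (array([442.        , 255.05208333]), np.int32(96), (np.int64(433), np.int64(451), np.int64(252), np.int64(258)))
leg out to mark mm 0.46 leg moved 114.5
t 8.2 tcp [ 0.4823 -0.1882  0.0382] F [ 8.6  0.2 -4.3] gap 0.0161 leg frame tcp mm [-117.2  100.6  -21.8] j [-34.5  31.7  94.9   0.1  53.1 -32.1]
roll to XD 0.05
```

Request:
move_arm(commands=[-0.5,0,-4,0,-0.5,0,-8,0,-0.5,0,-12,0,-0.5,0,-16,0,-0.5,0,-20,0,-0.5,0,-24,0,-0.5,0,-28,0,-0.5,0,-32,0,-0.5,0,-36,0,-0.5,0,-40,0,-0.5,0,-40,0])

```text
t: 9.57
tool_pos: [0.4813, -0.2275, 0.0388]
eef_rot: [[0.999, 0.009, 0.044], [-0.044, -0.001, 0.999], [0.009, -1.0, -0.001]]
ft_force: [8.6, 6.0, 0.3]
finger_gap: 0.0163
```

Run:
```python
from h import *
c=check('top5'); plan()
```

```text
ptr px (array([429.66666667, 254.28571429]), np.int32(21), (np.int64(428), np.int64(433), np.int64(252), np.int64(257))) rider px (array([441.72916667, 255.10416667]), np.int32(96), (np.int64(433), np.int64(451), np.int64(252), np.int64(258)))
leg out to mark mm 0.96 leg moved 114.0
t 9.625 tcp [ 0.4813 -0.2275  0.0388] F [7.7 5.7 0.4] gap 0.0161 leg frame tcp mm [-116.6   61.3  -21.2] j [-38.2  32.6  92.6   0.3  54.4 -35.9]
roll to XD 0.04
```

The lever is moving (about 6 N along y) and the pointer is still within 1 mm. I'll continue with a 1 mm correction.

Request:
move_arm(commands=[-1,0,0,0,-1,0,-3,0,-1,0,-6,0,-1,0,-9,0,-1,0,-12,0,-1,0,-14,0,-1,0,-16,0,-1,0,-16,0])

```text
t: 10.62
tool_pos: [0.4805, -0.2423, 0.039]
eef_rot: [[0.999, 0.011, 0.044], [-0.044, 0.0, 0.999], [0.011, -1.0, 0.001]]
ft_force: [8.5, 7.2, -1.7]
finger_gap: 0.0165
```

Run:
```python
from h import *
c=check('top6'); plan()
s=shot('side','s6')
o=blob(s,(3,140,60),(20,255,255),(310,220,420,300)); print(o[:3])
cv2.imwrite('pics/s6c.png',cv2.resize(s['pixels'][220:340,310,None] if 0 else s['pixels'][220:320,310:450,::-1],(784,560),interpolation=cv2.INTER_CUBIC))
```

```text
ptr px (array([431., 255.]), np.int32(3), (np.int64(430), np.int64(432), np.int64(255), np.int64(255))) rider px (array([441.87755102, 255.16326531]), np.int32(98), (np.int64(433), np.int64(451), np.int64(252), np.int64(258)))
leg out to mark mm -0.4 leg moved 115.3
t 10.675 tcp [ 0.4805 -0.2423  0.039 ] F [ 9.1  7.3 -0.8] gap 0.0164 leg frame tcp mm [-116.6   46.4  -21. ] j [-39.6  33.   91.7   0.5  54.9 -37.4]
roll to XD 0.04
(array([334.3495935 , 259.67479675]), np.int32(123), (np.int64(328), np.int64(345), np.int64(253), np.int64(269)))
```

View pics/s6c.png

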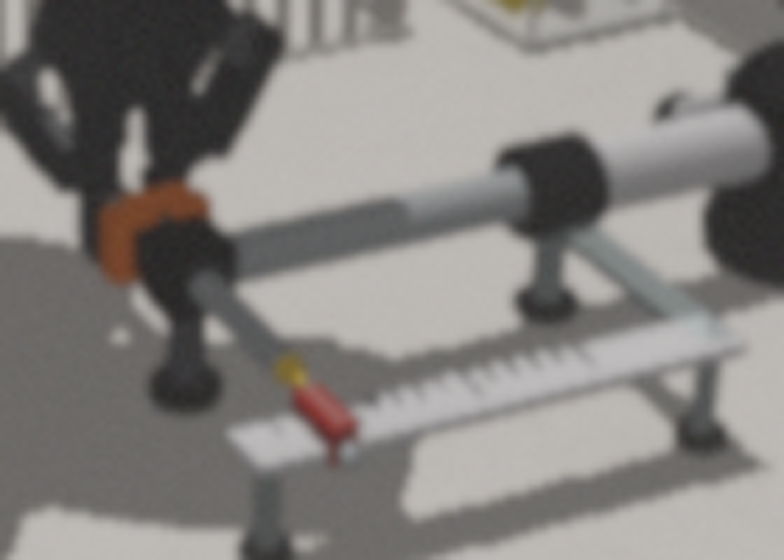

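The side view shows the lever almost against the T and the pointer at the red rider, now in shadow. I'll push on until the force shows the stop.

Request:
move_arm(commands=[0,0,-1,0,0,0,-2,0,0,0,-3,0,0,0,-4,0,0,0,-4,0])

```text
t: 11.35
tool_pos: [0.4812, -0.2451, 0.0391]
eef_rot: [[0.999, 0.013, 0.044], [-0.044, 0.002, 0.999], [0.013, -1.0, 0.002]]
ft_force: [8.7, 6.7, -1.7]
finger_gap: 0.0163
```

```bash
sed -i 's/(18,120,80),(35/(18,110,35),(35/' h.py
python3 - <<'E'
from h import *
c=check('top7'); plan()
E
```

```text
ptr px (array([429.70833333, 254.        ]), np.int32(24), (np.int64(428), np.int64(433), np.int64(251), np.int64(257))) rider px (array([441.79381443, 255.27835052]), np.int32(97), (np.int64(433), np.int64(451), np.int64(252), np.int64(258)))
leg out to mark mm 1.49 leg moved 113.5
t 11.4 tcp [ 0.4812 -0.2451  0.0391] F [ 8.6  7.4 -1.2] gap 0.0162 leg frame tcp mm [-115.8   43.7  -20.9] j [-39.8  33.1  91.4   0.7  55.  -37.7]
roll to XD 0.04
```

Request:
move_arm(commands=[-2,0,0,0,-2.3,0,-1,0,-2.3,0,-2,0,-2.3,0,-3,0,-2.3,0,-4,0,-2.3,0,-4,0])

```text
t: 12.15
tool_pos: [0.4793, -0.2452, 0.0392]
eef_rot: [[0.999, 0.014, 0.043], [-0.043, 0.008, 0.999], [0.014, -1.0, 0.009]]
ft_force: [8.6, 19.7, 4.4]
finger_gap: 0.0165
```

Run:
```python
from h import *
c=check('top8'); plan()
```

```text
ptr px (array([429.84, 255.04]), np.int32(25), (np.int64(428), np.int64(433), np.int64(252), np.int64(258))) rider px (array([442.49438202, 255.13483146]), np.int32(89), (np.int64(434), np.int64(451), np.int64(252), np.int64(258)))
leg out to mark mm -0.42 leg moved 115.4
t 12.2 tcp [ 0.4792 -0.2452  0.0391] F [ 8.5 20.6  4.4] gap 0.0162 leg frame tcp mm [-117.8   43.6  -20.9] j [-40.1  33.   91.6   1.   55.1 -38.2]
roll to XD 0.06
```

The lever is against its stop: the push rose to 20 N with no further motion. Next I'll close the grip, easing in 1 mm to allow for recentring.

Request:
move_arm(commands=[0,0,-1,0,0.5,0,-1,0,1,0,-1,0,1,0,-1,0,1,0,-1,0,1,0,-1,0], claw=0)

```text
t: 12.95
tool_pos: [0.4811, -0.2451, 0.0394]
eef_rot: [[0.999, 0.016, 0.043], [-0.043, 0.009, 0.999], [0.016, -1.0, 0.01]]
ft_force: [7.5, 7.0, -1.1]
finger_gap: 0.0121
```

Run:
```python
from h import *
c=check('top9'); plan()
```

```text
ptr px (array([429.7826087 , 254.86956522]), np.int32(23), (np.int64(428), np.int64(433), np.int64(252), np.int64(257))) rider px (array([442.30107527, 255.19354839]), np.int32(93), (np.int64(434), np.int64(451), np.int64(252), np.int64(258)))
leg out to mark mm -0.11 leg moved 115.1
t 13.0 tcp [ 0.4811 -0.245   0.0393] F [ 7.9  7.7 -0.9] gap 0.012 leg frame tcp mm [-116.    43.8  -20.7] j [-40.   33.1  91.3   1.2  55.2 -38.3]
roll to XD 0.07
```

The pointer is within about 0.1 mm and the rider hasn't moved. One final look before handing in.

Run:
```python
from h import *
s=shot('side','s9'); t=load('top9')
a=cv2.resize(s['pixels'][225:305,310:410],(500,400),interpolation=cv2.INTER_CUBIC); b=cv2.resize(t['pixels'][230:280,400:470],(280,200),interpolation=cv2.INTER_CUBIC)
im=np.zeros((400,780,3),np.uint8); im[:,:500]=a; im[:200,500:]=b; cv2.imwrite('pics/fin.png',im[:,:,::-1])
# predicted side px for lever inner/outer top edge corners when closed, T at mark
T=T0-.1151*XD
for y in(.018,.034): print(y,[proj(s,T+y*YD+dx*XD+[0,0,.022]).round(1) for dx in(-.023,.023)])
print(blob(s,(3,140,60),(20,255,255),(310,220,420,300))[:3])
for y in (.018,.024): print(y,[proj(s,T+y*YD-.023*XD+[0,0,z]).round(1) for z in(-.016,.022)])
```

```text
0.018 [array([330.8, 256.2]), array([349.5, 252.3])]
0.034 [array([327.8, 253.2]), array([346.3, 249.3])]
(array([334.51304348, 260.04347826]), np.int32(115), (np.int64(328), np.int64(345), np.int64(254), np.int64(269)))
0.018 [array([330.8, 271.3]), array([330.8, 256.2])]
0.024 [array([329.7, 270.1]), array([329.7, 255.1])]
```

View pics/fin.png

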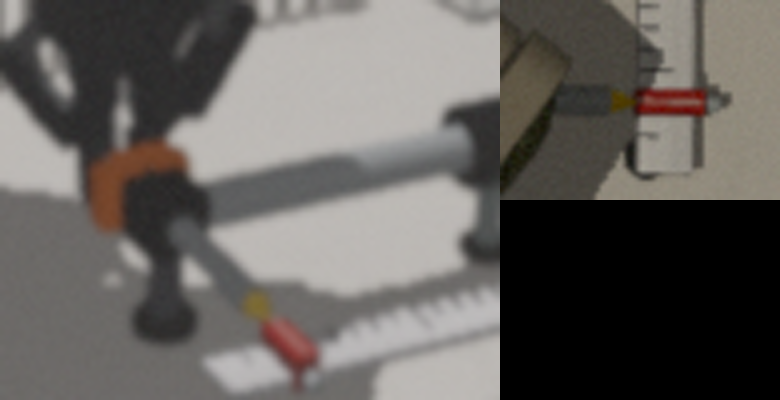

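The pointer tip points at the white line of the rider in both views. The lever sits against the T and the fingers grip the bar. I'll hand in.

Run:
```python
from h import *
print(robot.hand_in())
```

```text
the job is handed in; nothing more can be done
None
```

I gripped the cross bar from above and pulled the leg out about 115 mm to the red rider. With the fingers loosened to a cage that still held the leg, I slid the orange lever to its stop. I then gripped the bar again and handed in at about 13 s, still holding.

**Pointer:** The last top view put it 0.1 mm from the rider's white line. It stayed within 1.5 mm of the mark while the lever moved.

**Lever:** I judged it closed by force and position. The push rose from 7 to 20 N with no further motion, with the fingers 43.6 mm from the middle of the T, where 45 mm was expected. The side view agrees but can't resolve the last 1–2 mm. The gripper hid the lever from above.

**Other things:** The rider stayed within a fraction of a pixel of where it began. Nothing in the views I checked looked disturbed, but I did not measure the stapler, clip or notes at the end.

**Gap reading:** The fingers read about 12 mm on the 14 mm bar in every grip. I put this down to pad compliance. The first grip also sat slightly high, so I redid it 5 mm lower before pulling.

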